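Swing the worktop lamp over the bowl and put the spice jar back in its cradle

TASK

Get this corner ready for cooking. The lamp hangs in the way over the spice cradles: swing its stiff arms so that the shade hangs centred above the green bowl and stays there, and put the spice jar that was left out back into its own cradle - the narrow one that fits it closely, not the wide one - right way up and fully down on the cradle's floor, so that it leans as the cradle does. Steer the lamp round the tall pepper mill, and leave the bowl and everything else standing where it is.

Things in the scene. Friction and masses are not known exactly. Their poses are not given: they have to be found in the camera images.
- lamp_knob (a point): on the axis of the upright round black knob (28 mm diameter) on top of the lamp's shade, 243 mm above the worktop; the knob's plain part reaches from 28 mm below to 14 mm above it. The round white shade (90 mm wide at its rim) hangs straight below the knob, its rim 133 mm above the worktop. The steel arms lie 180 to 220 mm above the worktop
- lamp_pivot (a point): point on the upright axis of the lamp's first hinge, on the post above its round foot (116 mm diameter), 183 mm above the worktop
- lamp_elbow (a point): point on the upright axis of the lamp's second hinge, 200 mm from the pivot; the shade's axis is 200 mm from it
- lamp_arm (a joint): angle of the first hinge (rad), about the upright axis, stiff, positive anticlockwise seen from above. At 0 the level direction from pivot to elbow is 0.25 rad anticlockwise from world -x (that is 3.3916 rad from world +x); the lamp's foot is never turned. Range -1.95 to 1.35
- lamp_forearm (a joint): angle of the second hinge (rad), upright axis, stiff, positive anticlockwise seen from above. At 0 the second arm's direction (elbow to knob) is 1.25 rad anticlockwise from the first arm's direction (pivot to elbow); larger values fold the lamp. Range -1.25 (straight) to 1.4
- bowl: green bowl, 115 mm diameter, 59 mm high, stands on the worktop; origin at the centre of its underside
- spice_jar: spice jar with a red cap, round, 45 mm diameter, 106 mm high, 0.11 kg; stands upright; origin at the centre of its underside, z towards the cap
- cradle_narrow_pocket: pocket of the narrow wooden cradle, the jar's own place. Origin: centre of the pocket's floor; z: along its axis out of its open mouth, leaning 30 degrees from vertical towards the robot's left (about +y); y: level, across. 53 mm square inside; walls 5 mm thick, along z: side walls (y) 42 mm, bed underneath (-x) 75 mm, wall opposite (+x) 18 mm
- cradle_wide_pocket: the pocket of the wide wooden cradle, of the same make but 72 mm square inside; it stays empty
- mill: wooden pepper mill, 58 mm diameter, 170 mm tall, stands upright somewhere near the bowl; origin at the centre of its underside. The lamp's shade cannot pass over it, the lamp's arms can. Bystander
- lemon: lemon, 78x55x56 mm, lies on the worktop; origin at its underside. Bystander
- mug: dotted mug, 93 mm tall, stands at the back; origin at its underside. Bystander
- jug: small orange jug, 74 mm tall, stands at the back; origin at its underside. Bystander

How it is judged:
At the end, for the whole second after the job is handed in: The lamp's shade hangs still with its axis within 25 mm (level) of the bowl's centre, and the spice jar rests right way up in the narrow cradle's pocket: its underside's centre within 15 mm of the centre of the pocket's floor, its axis within 0.15 rad of the pocket's axis, at rest (horizontal distance between lamp_knob and bowl below 0.025 m and distance between spice_jar and cradle_narrow_pocket below 0.015 m and angle between the z axis of spice_jar and the z axis of cradle_narrow_pocket, either way round below 0.15 rad and linear speed of spice_jar below 0.02 m/s and not (velocity of joint any of lamp_arm, lamp_forearm above 0.05 rad/s or velocity of joint any of lamp_arm, lamp_forearm below -0.05 rad/s)); the robot touches nothing.
It fails at once if the bowl is shifted by more than 25 mm (distance of bowl from where it was at the start of the episode above 0.025 m).
It fails at once if the pepper mill is shifted by more than 25 mm or tipped (distance of mill from where it was at the start of the episode above 0.025 m or angle between mill's own z axis and vertical above 0.3 rad).
It fails at once if the lemon, mug or jug is shifted by more than 30 mm (distance of any of lemon, mug, jug from where it was at the start of the episode above 0.03 m).
It also fails if it takes over 64 s, if anything falls off the work surface, if the arm or the gripper's body presses on something with over 40 N, if the wrist force passes 120 N, or if a joint passes its speed limit or range.

ROBOT

A 6-joint arm with a two-finger parallel gripper is mounted at the origin on a cart in front of the work surface, level with it; the furniture and walls round the work are solid. World frame = base frame: x ahead of the robot, y to its left, z up, the work surface at z = 0. Lengths are in m, angles in rad, forces in N, time in s.
With the tool pointing down it reaches from about 0.425 to 0.95 m from the base axis. Payload 3.5 kg.
Tool frame: the origin (TCP) lies between the finger pads; the fingertips stand 19 mm ahead of it and the grasp point (between the pads) is the TCP (ctrl.nose_length is the distance from the TCP to the fingertips, in m); z points along the fingers, y is the line along which they close (so a half turn about z gives the same grasp; the last joint's range is limited). The gripper opens to 85 mm and grips with 20 to 120 N. Pads are 22 mm wide; open, the fingers measure 114 mm over their backs; the gripper's body (76 mm by 85 mm) begins 54 mm behind the grasp point. The pads swing forward as they close: fully open they stand 13 mm farther back than shut.
Start: joints at [1.123, 0.286, 1.577, -0, 1.279, -0.15], TCP at [0.198, 0.645, 0.229] pointing down, gripper open.
Joint ranges: [-2.77, 2.77], [-0.9, 2.22], [0.21, 2.48], [-1.53, 4.67], [0.24, 2.81], [-2.84, 2.84]. Speed limits (rad/s): [2.79, 2.79, 3.14, 3.14, 3.14, 3.14].

INTERFACE

Orientations are given as a unit quaternion [x, y, z, w].
In Python, from plant import ctrl gives the robot as it stands.
- The arm moves only by the tool apply_moves, never from a script. Its argument "series" is a list of rows, each a list of 6 numbers: the shift along the world's x, y, z scaled (see below), then the turn, a rotation vector about the world's x, y, z scaled (see below). A call has 1 to 20 rows; each row is the pose to reach, as a shift and turn from the pose commanded when the call began; what a row does not reach only later rows make up. The controller multiplies each number of a shift by 0.8 m and each number of a turn by 45 degrees. A row lasts 1/8 s, in which the tool goes at most 62.5 mm and 10.7 degrees, less where a joint would pass 70% of its speed; a pose out of reach is approached as far as the arm can. A call with a number of a shift or a turn outside -1 to 1 is refused whole. A call with a gripper value outside its range is refused whole. "jaw" is the opening, from 0 (shut) to 1 (fully open), set as the call begins (left out, the last holds). The fingers move at their own pace and stop on an object; "squeeze" is the grip in N (left out, the last holds). Time passes only in rows, so rows that repeat a pose let the fingers close. It gives the time, the measured TCP pose, the force, the opening and the grip force at its end, in the units of the state.
- ctrl.get_state(): the state, without advancing time (a new reading comes with each control period).
- ctrl.read_camera(name): name is "scene" or "top"; returns the picture (384x512x3 uint8, red, green, blue); there is no depth.
- ctrl.get_calibration(name): a dict with "fx", "fy", "cx", "cy" (pixels), "dist_coeffs" ([k1, k2, p1, p2, k3] as OpenCV has them; the pictures are not rectified), "xyz" and "orientation" of the camera in the world. Camera axes: x right, y up, looking along -z (the intrinsics and any distortion apply to the point x, -y, -z); pixel columns grow to the right and rows downward; lengths in m; the calibration is good to about 2 mm. A picture is of the moment at which its call begins. get_calibration takes no time and is no camera call.
- ctrl.sign_off(): hands the job in; it is judged then, once.
Trained networks look in the newest picture that a camera, given by its name, has taken for a name from the list of things; names that differ only in an ending like _2 or _b are one class to them, and where a whole thing is asked for, a point or a joint stands for the part that bears it (a point fixed in the world has none). Each returns a list of dicts, best first, with "p" (0 to 1); they miss things now and then, are a little off and sometimes report something else, mostly with a low value. They report only what shows in the picture. A call takes as long as a camera call.
- ctrl.boxes_of(thing, camera): "xy" ([column, row] as shares, 0 to 1, of the picture: columns of its width, rows of its height, amid what is visible of it).
- ctrl.silhouettes(thing, camera): "pixels" (384x512 bool, what is visible of it) and "xy" ([column, row] as shares, 0 to 1, of the picture: columns of its width, rows of its height, amid what is visible of it).
The state is a dict: "time": time; "qpos": joint angles; "dq": joint speeds; "joint_efforts": joint torques, N m; "eef_pos": TCP position; "tcp_rot": TCP orientation; "contact_force": force on the tool from outside, world axes, zero at the start; "wrist_torque": the same for the moment, N m; "opening": opening from 0.0 (shut) to 1.0 (fully open); "finger_force": force on a finger pad.
Only numpy, scipy, OpenCV 4.12 (cv2) and the standard library are available. Lean on these libraries where they do the work, as an engineer would, in place of code of your own. Each camera call takes 0.05 s, during which the arm holds its last target. There are 200 camera calls.

## Working session

There is one attempt and no reset: what is moved stays moved. The work goes in short steps, Python scripts to look and compute and a tool call to move; the robot and the scene stay as the last step left them, time stands still between calls to the robot, and variables do not carry over. Pictures are saved under pics/ and viewed, at most 10 in all, crops included, and the job is handed in when it is done.

Besides the shell and the picture viewer there is one more tool, called after ">>>" as name(argument=value, ...), one argument or row to a line, values as JSON. apply_moves: Moves the arm, as the interface text tells. Shifts and turns lie within -1 to 1; 1 stands for 0.8 m of shift or 45 degrees of turn. Its arguments: {"type":"object","properties":{"series":{"type":"array"},"jaw":{"type":"number"},"squeeze":{"type":"number"}},"required":["series"]}

```bash
mkdir -p pics
cat > h.py <<'E'
import numpy as np, cv2
from scipy.spatial.transform import Rotation as R
from plant import ctrl
def cal(n):
    c=ctrl.get_calibration(n); K=np.array([[c['fx'],0,c['cx']],[0,c['fy'],c['cy']],[0,0,1.]])
    return K,np.array(c['dist_coeffs'],float),np.array(c['xyz']),R.from_quat(c['orientation']).as_matrix()
def ray(n,u,v):
    K,d,t,M=cal(n); p=cv2.undistortPoints(np.array([[[u,v]]],float),K,d)[0,0]
    return t,M@np.array([p[0],-p[1],-1.])
def onz(n,u,v,z):
    t,r=ray(n,u,v); return t+r*(z-t[2])/r[2]
def proj(n,P):
    K,d,t,M=cal(n); q=(np.atleast_2d(P)-t)@M; q=q*[1,-1,-1]
    return cv2.projectPoints(q,np.zeros(3),np.zeros(3),K,d)[0][:,0]
def tri(obs):
    A=0;b=0
    for n,u,v in obs:
        t,r=ray(n,u,v); r=r/np.linalg.norm(r); Q=np.eye(3)-np.outer(r,r); A=A+Q;b=b+Q@t
    return np.linalg.solve(A,b)
E
python3 - <<'E'
from h import *
for n in ['scene','top']:
    cv2.imwrite(f'pics/{n}0.png',ctrl.read_camera(n)[:,:,::-1])
    print(n,cal(n)[2],cal(n)[3].round(2).tolist())
    for t in ['lamp_knob','lamp_pivot','lamp_elbow','bowl','spice_jar','cradle_narrow_pocket','cradle_wide_pocket','mill','lemon','mug','jug']:
        print(t,[(round(d['p'],2),(np.array(d['xy'])*[512,384]).round(0).tolist()) for d in ctrl.boxes_of(t,n)[:3]])
print(ctrl.get_state())
E
```

```text
scene [ 0.10789894 -0.58320361  0.83167497] [[0.75, 0.47, -0.47], [-0.66, 0.53, -0.53], [-0.0, 0.7, 0.71]]
lamp_knob [(0.57, [293.0, 198.0])]
lamp_pivot [(0.57, [283.0, 172.0]), (0.56, [220.0, 188.0])]
lamp_elbow [(0.84, [285.0, 184.0])]
bowl [(0.68, [217.0, 187.0])]
spice_jar [(0.66, [293.0, 196.0]), (0.57, [213.0, 237.0])]
cradle_narrow_pocket [(0.89, [258.0, 297.0]), (0.63, [216.0, 187.0])]
cradle_wide_pocket []
mill [(0.87, [171.0, 200.0]), (0.26, [287.0, 185.0])]
lemon [(0.55, [247.0, 222.0])]
mug [(0.25, [211.0, 236.0])]
jug [(0.69, [282.0, 189.0]), (0.27, [285.0, 265.0])]
top [ 0.41415328 -0.07411265  1.01441726] [[-0.01, 0.98, -0.18], [-1.0, -0.01, 0.02], [0.02, 0.18, 0.98]]
lamp_knob [(0.93, [292.0, 191.0]), (0.38, [249.0, 217.0])]
lamp_pivot [(0.58, [216.0, 178.0])]
lamp_elbow [(0.66, [272.0, 190.0]), (0.56, [214.0, 180.0])]
bowl [(0.47, [314.0, 223.0])]
spice_jar [(0.54, [250.0, 253.0])]
cradle_narrow_pocket [(0.96, [319.0, 257.0])]
cradle_wide_pocket [(0.8, [310.0, 220.0])]
mill [(0.98, [190.0, 260.0]), (0.56, [295.0, 161.0])]
lemon [(0.59, [247.0, 218.0])]
mug [(0.59, [294.0, 160.0])]
jug [(0.86, [249.0, 165.0])]
{'time': 1.2, 'qpos': array([ 1.12299429e+00,  2.86290594e-01,  1.57667565e+00, -4.33705808e-05,
        1.27860992e+00, -1.49985187e-01]), 'dq': array([ 0.00030951, -0.00046243, -0.00089138,  0.00010568, -0.0001615 ,
       -0.00028621]), 'joint_efforts': array([ 2.61081304e-04, -4.05949688e+01, -2.92946076e+01, -1.92182088e-04,
        4.46129116e-04, -1.98395412e-06]), 'eef_pos': array([0.19803685, 0.64528783, 0.22924435]), 'tcp_rot': array([1.48352548e-01, 9.88934538e-01, 1.76150792e-06, 2.22724357e-05]), 'contact_force': array([-0.17139999,  0.19872822, -0.12099476]), 'wrist_torque': array([ 0.00723901, -0.01986151, -0.01391795]), 'finger_force': 0.0, 'opening': 1.0005338464372822}
```

View pics/scene0.png

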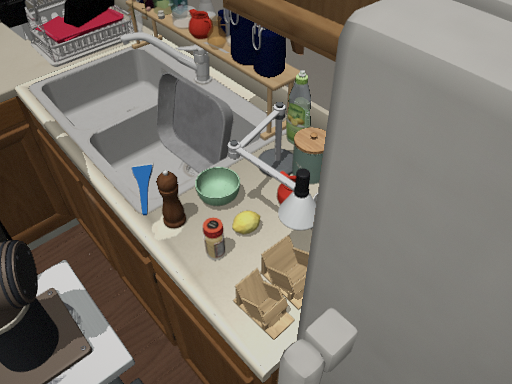

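View pics/top0.png

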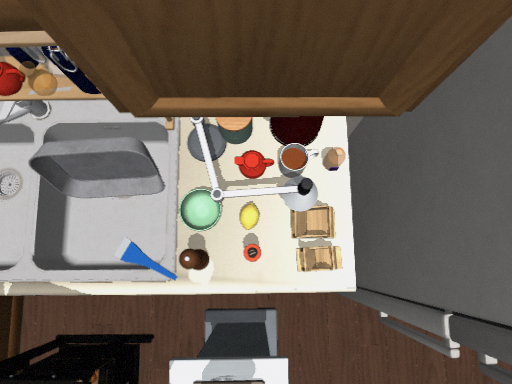

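Run:
```python
from h import *
from scipy.optimize import least_squares
pt=lambda u,v,z:onz('top',u,v,z).round(3)
print('knob',pt(305,186,.257),'scene',onz('scene',302,172,.257).round(3),'elbow',pt(217,194,.215),onz('scene',234,148,.215).round(3),'pivot',pt(197,120,.215),onz('scene',280,107,.215).round(3))
print('bowl rim',pt(201,209,.059),onz('scene',218,183,.055).round(3))
print('jar',pt(252,253,.106),'mill',pt(187,258,.165),onz('scene',167,173,.165).round(3),'lemon',pt(249,216,.03),'mug',pt(294,158,.093),'jug',pt(252,163,.074))
print('narrow',pt(319,257,.04),'wide',pt(312,221,.04))
for n in ['scene','top']:
  im=ctrl.read_camera(n)
  for t in ['bowl','spice_jar','cradle_narrow_pocket','mill','lamp_knob']:
    for d in ctrl.silhouettes(t,n)[:2]:
        m=d['pixels']; ys,xs=np.nonzero(m); print(n,t,round(d['p'],2),m.sum(),xs.min(),xs.max(),ys.min(),ys.max())
  if n=='top': c=im[230:290,230:350]
  else: c=im[205:345,190:320]
  cv2.imwrite(f'pics/{n}1.png',cv2.resize(c,None,fx=6 if n=='top' else 4.2,fy=6 if n=='top' else 4.2,interpolation=cv2.INTER_CUBIC)[:,:,::-1])
```

```text
knob [ 0.569 -0.185  0.257] scene [ 0.574 -0.186  0.257] elbow [0.56  0.01  0.215] [ 0.551 -0.003  0.215] pivot [0.739 0.06  0.215] [0.736 0.042 0.215]
bowl rim [0.548 0.07  0.059] [0.548 0.068 0.055]
jar [ 0.429 -0.067  0.106] mill [0.418 0.084 0.165] [0.419 0.078 0.165] lemon [ 0.531 -0.059  0.03 ] mug [ 0.679 -0.182  0.093] jug [ 0.671 -0.069  0.074]
narrow [ 0.416 -0.248  0.04 ] wide [ 0.514 -0.232  0.04 ]
scene bowl 0.64 1388 195 239 167 205
scene bowl 0.23 770 202 224 218 260
scene spice_jar 0.69 811 202 224 218 260
scene spice_jar 0.36 1072 156 185 171 228
scene cradle_narrow_pocket 0.91 1662 236 287 268 323
scene cradle_narrow_pocket 0.63 194 278 295 173 202
scene mill 0.64 1066 157 184 170 228
scene lamp_knob 0.89 2076 227 315 140 230
top bowl 0.95 1356 180 220 188 230
top spice_jar 0.42 2183 191 317 117 211
top cradle_narrow_pocket 0.94 826 302 336 246 271
top mill 0.88 560 179 208 248 269
top lamp_knob 0.7 1567 210 316 176 211
```

View pics/top1.png

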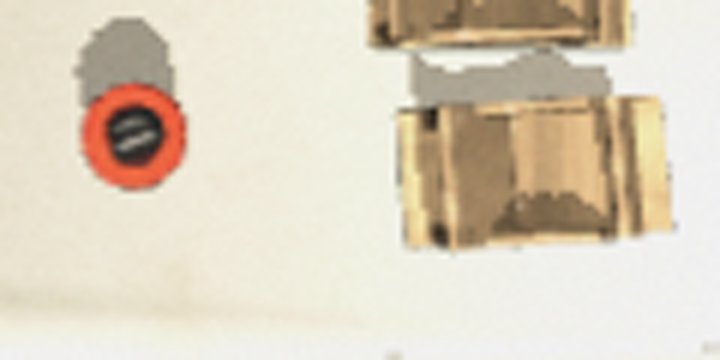

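View pics/scene1.png

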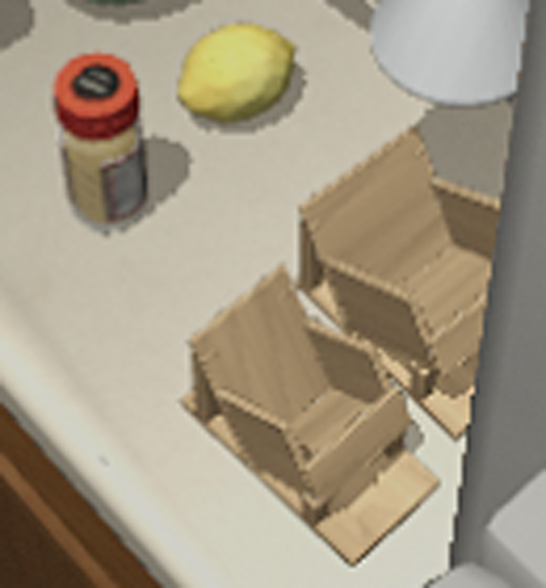

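```bash
cat > cr.py <<'E'
from h import *
from scipy.optimize import least_squares
def pose(p):
    Rz=R.from_euler('z',p[3]).as_matrix(); s,c=.5,3**.5/2
    B=np.array([[0,1,0],[-c,0,s],[s,0,c]]).T  # rows are x,y,z of pocket -> columns
    B=np.column_stack([[0,-c,s],[1,0,0],[0,s,c]])
    return np.array(p[:3]),Rz@B
mm=lambda *a:np.array(a)/1000.
o=[('scene',235.2,287.1,mm(-31.5,-31.5,75)),('scene',257.1,268.8,mm(-31.5,31.5,75)),('scene',263.3,316.5,mm(31.5,-31.5,18)),('scene',287.1,302.1,mm(31.5,31.5,18)),
('scene',241.7,297.4,mm(-26.5,-31.5,42)),('scene',263.3,281.2,mm(-26.5,26.5,42)),('top',296.7,248.3,mm(-31.5,31.5,75)),('top',297.8,271.3,mm(-31.5,-31.5,75))]
def f(p):
    t,M=pose(p); return np.concatenate([proj(n,t+M@q)[0]-[u,v] for n,u,v,q in o])
if __name__=='__main__':
    r=least_squares(f,[.416,-.26,.03,0],loss='soft_l1'); print(r.x.round(4)); print(f(r.x).reshape(-1,2).round(1).tolist())
    P=np.array([.55,.005]);ob=[('top',305,186),('scene',302,172),('top',217,194),('scene',234,148),('top',197,120),('scene',280,107)]
    def g(p):
        a=3.3916+p[2];b=a+1.25+p[3];e=p[:2]+.2*np.array([np.cos(a),np.sin(a)]);k=e+.2*np.array([np.cos(b),np.sin(b)])
        X=[[*k,p[5]],[*e,p[4]],[*p[:2],p[6]]]
        return np.concatenate([proj(n,X[i//2])[0]-[u,v] for i,(n,u,v) in enumerate(ob)])
    l=least_squares(g,[.74,.05,0,.1,.21,.257,.21],loss='soft_l1');p=l.x;print(p.round(3),g(p).round(1))
    a=3.3916+p[2];b=a+1.25+p[3];e=p[:2]+.2*np.array([np.cos(a),np.sin(a)]);print('e',e,'k',e+.2*np.array([np.cos(b),np.sin(b)]))
    print([onz('top',256,115,z).round(2).tolist() for z in(.4,.5,.6,.7)], onz('top',207,142,.01), ctrl.get_state()['time'])
E
python3 cr.py
```

```text
[ 0.4239 -0.256  -0.0011  0.0403]
[[-0.0, -0.7], [-0.2, 0.0], [-0.4, 0.1], [-2.8, -4.6], [0.5, 1.7], [-1.4, 1.5], [0.9, -4.7], [1.5, -3.9]]
[0.756 0.064 0.009 0.101 0.199 0.26  0.193] [ 1.4 -1.  -0.9  0.3 -0.1  0.3 -0.2 -0.  -0.1 -3.2 -0.4  0.5]
e [0.56252399 0.01237797] k [ 0.57031633 -0.18747018]
[[0.67, -0.08, 0.4], [0.63, -0.08, 0.5], [0.59, -0.08, 0.6], [0.55, -0.08, 0.7]] [0.75330128 0.06296364 0.01      ] 1.8
```

>>> apply_moves(
  series=[
    [0, 0, 0.2, 0, 0, 0],
    [0, 0, 0.2, 0, 0, 0],
    [0, 0, 0.2, 0, 0, 0],
  ],
  jaw=0.8,
  squeeze=40,
)

```text
time: 2.17
eef_pos: [0.1982, 0.6459, 0.3945]
tcp_rot: [0.148, 0.989, 0.003, 0.001]
contact_force: [0.5, 0.5, 0.3]
opening: 0.8
finger_force: 0.0
```

>>> apply_moves(
  series=[
    [0.3775, -0.4325, 0, 0, 0, 0],
    [0.3775, -0.4325, 0, 0, 0, 0],
    [0.3775, -0.4325, 0, 0, 0, 0],
    [0.3775, -0.4325, 0, 0, 0, 0],
    [0.3775, -0.4325, 0, 0, 0, 0],
    [0.3775, -0.4325, 0, 0, 0, 0],
    [0.3775, -0.4325, 0, 0, 0, 0],
    [0.3775, -0.4325, 0, 0, 0, 0],
    [0.3775, -0.4325, 0, 0, 0, 0],
    [0.3775, -0.4325, 0, 0, 0, 0],
  ],
)

```text
time: 3.42
eef_pos: [0.4992, 0.3004, 0.3893]
tcp_rot: [0.148, 0.989, 0.0, -0.0]
contact_force: [0.1, 0.4, -0.2]
opening: 0.799
finger_force: 0.0
```

>>> apply_moves(
  series=[
    [0.089, -0.609, -0.05, 0, 0, 0],
    [0.089, -0.609, -0.05, 0, 0, 0],
    [0.089, -0.609, -0.05, 0, 0, 0],
    [0.089, -0.609, -0.05, 0, 0, 0],
    [0.089, -0.609, -0.05, 0, 0, 0],
    [0.089, -0.609, -0.05, 0, 0, 0],
    [0.089, -0.609, -0.05, 0, 0, 0],
    [0.089, -0.609, -0.05, 0, 0, 0],
    [0.089, -0.609, -0.086, 0, 0, 0],
    [0.089, -0.609, -0.086, 0, 0, 0],
    [0.089, -0.609, -0.086, 0, 0, 0],
  ],
)

```text
time: 4.8
eef_pos: [0.5718, -0.1863, 0.3215]
tcp_rot: [0.147, 0.989, -0.0, 0.001]
contact_force: [-0.1, 0.1, 0.4]
opening: 0.8
finger_force: 0.0
```

Run:
```python
from h import *
a=ctrl.read_camera('top');b=ctrl.read_camera('scene')
c=np.hstack([a[100:300,160:360],b[90:290,200:400]])
cv2.imwrite('pics/k.png',cv2.resize(c,None,fx=2,fy=2,interpolation=cv2.INTER_CUBIC)[:,:,::-1])
s=ctrl.get_state();print(s['qpos'].round(2),s['eef_pos'])
```

```text
[-0.48  0.07  1.66  0.    1.41 -1.76] [ 0.57195624 -0.1867518   0.32236527]
```

View pics/k.png

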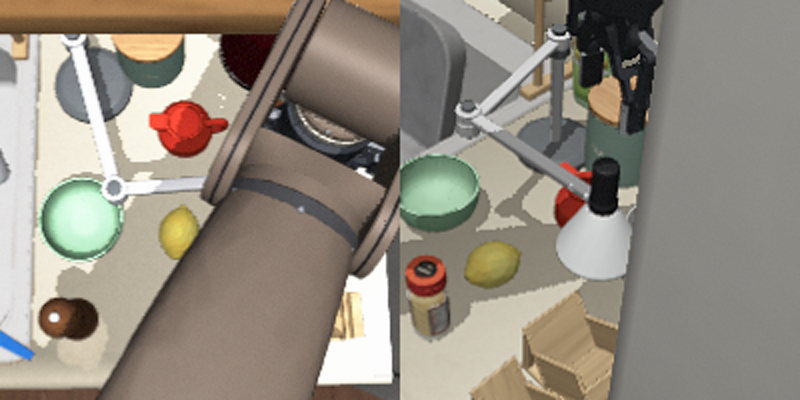

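>>> apply_moves(
  series=[
    [-0.001, 0, -0.03, 0, 0, 0],
    [-0.001, 0, -0.06, 0, 0, 0],
    [-0.001, 0, -0.08, 0, 0, 0],
    [-0.001, 0, -0.092, 0, 0, 0],
    [-0.001, 0, -0.092, 0, 0, 0],
  ],
)

```text
time: 5.52
eef_pos: [0.5704, -0.1877, 0.2466]
tcp_rot: [0.148, 0.989, 0.0, -0.0]
contact_force: [-0.3, 0.4, 1.1]
opening: 0.805
finger_force: 0.0
```

Run:
```python
from h import *
b=ctrl.read_camera('scene');c=b[120:240,230:330]
cv2.imwrite('pics/k2.png',cv2.resize(c,None,fx=5,fy=5,interpolation=cv2.INTER_CUBIC)[:,:,::-1])
s=ctrl.get_state();print(s['eef_pos'],s['contact_force'], proj('scene',s['eef_pos']))
```

```text
[ 0.57067543 -0.18795078  0.24736093] [-0.09161713 -0.07323583 -0.25231778] [[300.94920806 176.81183854]]
```

View pics/k2.png

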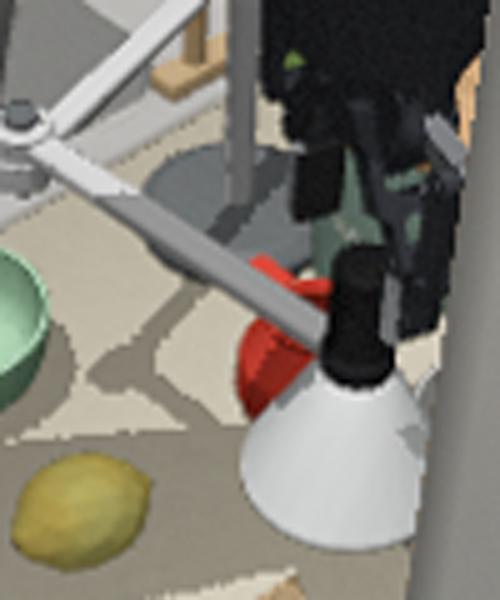

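>>> apply_moves(
  series=[
    [0, 0, 0, 0, 0, 0],
    [0, 0, 0, 0, 0, 0],
    [0, 0, 0, 0, 0, 0],
    [0, 0, 0, 0, 0, 0],
    [0, 0, 0, 0, 0, 0],
    [0, 0, 0, 0, 0, 0],
  ],
  jaw=0,
  squeeze=40,
)

```text
time: 6.32
eef_pos: [0.571, -0.1876, 0.2479]
tcp_rot: [0.148, 0.989, 0.0, 0.001]
contact_force: [-0.8, 4.3, 5.6]
opening: 0.294
finger_force: 39.5
```

>>> apply_moves(
  series=[
    [-0.001, 0.01, 0, 0, 0, -0.02],
    [-0.003, 0.03, 0, 0, 0, -0.07],
    [-0.005, 0.05, 0, 0, 0, -0.12],
    [-0.007, 0.07, 0, 0, 0, -0.17],
    [-0.009, 0.09, 0, 0, 0, -0.22],
    [-0.011, 0.11, 0, 0, 0, -0.27],
    [-0.013, 0.13, 0, 0, 0, -0.32],
    [-0.015, 0.15, 0, 0, 0, -0.37],
    [-0.017, 0.17, 0, 0, 0, -0.42],
    [-0.019, 0.19, 0, 0, 0, -0.47],
    [-0.021, 0.21, 0, 0, 0, -0.52],
    [-0.023, 0.23, 0, 0, 0, -0.57],
    [-0.025, 0.25, 0, 0, 0, -0.62],
    [-0.027, 0.27, 0, 0, 0, -0.67],
    [-0.028, 0.29, 0, 0, 0, -0.72],
    [-0.028, 0.305, 0, 0, 0, -0.76],
    [-0.028, 0.315, 0, 0, 0, -0.78],
    [-0.028, 0.321, 0, 0, 0, -0.78],
    [-0.028, 0.321, 0, 0, 0, -0.78],
    [-0.028, 0.321, 0, 0, 0, -0.78],
  ],
)

```text
time: 8.82
eef_pos: [0.5479, 0.0672, 0.2478]
tcp_rot: [0.44, 0.898, -0.002, 0.001]
contact_force: [-2.8, -1.8, 6.5]
opening: 0.296
finger_force: 40.1
```

Release partially and rise.

>>> apply_moves(
  series=[
    [0, 0, 0, 0, 0, 0],
    [0, 0, 0, 0, 0, 0],
    [0, 0, 0, 0, 0, 0],
    [0, 0, 0, 0, 0, 0],
    [0, 0, 0.03, 0, 0, 0],
    [0, 0, 0.08, 0, 0, 0],
    [0, 0, 0.14, 0, 0, 0],
    [0, 0, 0.16, 0, 0, 0],
    [-0.05, -0.07, 0.16, 0, 0, 0],
    [-0.1, -0.14, 0.16, 0, 0, 0],
    [-0.1, -0.14, 0.16, 0, 0, 0],
  ],
  jaw=0.7,
)

```text
time: 10.2
eef_pos: [0.4664, -0.0449, 0.3737]
tcp_rot: [0.441, 0.897, -0.0, -0.001]
contact_force: [0.2, 0.0, 0.4]
opening: 0.699
finger_force: 0.0
```

Run:
```python
from h import *
a=ctrl.read_camera('top');b=ctrl.read_camera('scene')
c=np.hstack([a[100:300,160:360],b[120:320,150:350]])
cv2.imwrite('pics/l.png',cv2.resize(c,None,fx=2,fy=2,interpolation=cv2.INTER_CUBIC)[:,:,::-1])
s=ctrl.get_state();print(s['qpos'].round(2),s['eef_pos'],s['tcp_rot'])
print(proj('top',[.548,.069,.257])-[160,100],proj('scene',[.548,.069,.257])-[150,120])
for t in('lamp_knob','bowl'): print([(d['p'],d['xy']*np.array([512,384])) for d in ctrl.boxes_of(t,'scene')[:2]])
```

```text
[-0.31 -0.26  1.87  0.    1.53 -0.97] [ 0.46748622 -0.04378297  0.37408968] [ 4.40697108e-01  8.97655787e-01  1.12813640e-04 -3.67201923e-04]
[[27.60722025 96.3940941 ]] [[61.62462378 -1.27676902]]
[(0.9, array([216.8832, 152.9856]))]
[(0.95, array([220.0064, 187.584 ])), (0.51, array([247.296 , 221.4144]))]
```

View pics/l.png

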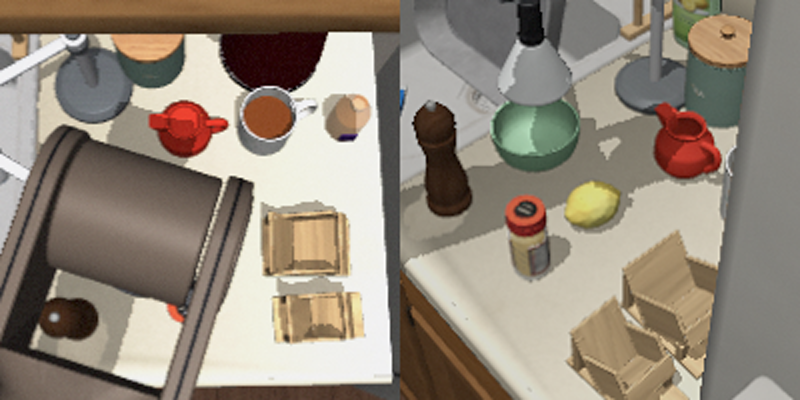

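```bash
sed -i "s/('top',296.7,248.3/('top',304.5,247.7/; s/('top',297.8,271.3/('top',305.2,270.8/" cr.py
python3 - <<'E'
import cr; from cr import *
print('jar scene',onz('scene',212.6,224,.106), 'top',onz('top',252.3,252.7,.106))
print('shade',proj('scene',[.548,.069,.133])-[150,120])
r=least_squares(f,[.416,-.26,.03,0],loss='soft_l1');print(r.x.round(4));print(f(r.x).reshape(-1,2).round(1).tolist())
E0=[((-26.5,s*26.5,75),(-26.5,s*26.5,0)) for s in(1,-1)]+[((-26.5,-31.5,75),(-26.5,31.5,75)),((-31.5,-31.5,75),(-31.5,31.5,75)),((31.5,-31.5,18),(31.5,31.5,18)),((26.5,-26.5,18),(26.5,26.5,18)),((-26.5,-26.5,0),(-26.5,26.5,0)),((26.5,-26.5,0),(26.5,26.5,0))]+[((-26.5,s*31.5,42),(26.5,s*31.5,42)) for s in(1,-1)]
t,M=pose(r.x);out=[]
for n,(x0,x1,y0,y1) in(('scene',(230,300,262,332)),('top',(290,345,238,293))):
    im=ctrl.read_camera(n)[y0:y1,x0:x1];k=390//(x1-x0);im=cv2.resize(im,(390,390),interpolation=cv2.INTER_CUBIC);k=390/(x1-x0)
    for a,b in E0:
        p=[tuple(int(v) for v in ((proj(n,t+M@np.array(q)/1000)[0]-[x0-.5,y0-.5])*k)) for q in(a,b)];cv2.line(im,p[0],p[1],(0,0,255),1)
    out.append(im)
cv2.imwrite('pics/c.png',np.hstack(out)[:,:,::-1])
E
```

```text
jar scene [ 0.43198484 -0.06764173  0.106     ] top [ 0.42935938 -0.06805759  0.106     ]
shade [[65.52236093 40.0533269 ]]
[ 0.4134 -0.2693  0.0263  0.0202]
[[-0.1, -1.2], [0.8, -0.7], [-0.1, 1.2], [-1.3, -3.8], [0.6, 1.7], [-0.4, 1.3], [-0.2, -1.0], [0.4, 0.4]]
```

View pics/c.png

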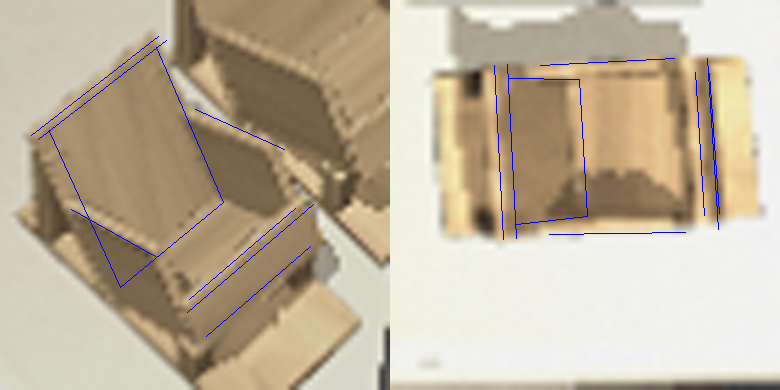

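>>> apply_moves(
  series=[
    [-0.046, -0.03, 0, 0, 0, -0.2],
    [-0.046, -0.03, 0, 0, 0, -0.4],
    [-0.046, -0.03, 0, 0, 0, -0.6],
    [-0.046, -0.03, -0.05, 0, 0, -0.798],
    [-0.046, -0.03, -0.12, 0, 0, -0.798],
    [-0.046, -0.03, -0.18, 0, 0, -0.798],
    [-0.046, -0.03, -0.2175, 0, 0, -0.798],
    [-0.046, -0.03, -0.2175, 0, 0, -0.798],
    [-0.046, -0.03, -0.2175, 0, 0, -0.798],
  ],
  jaw=0.75,
)

```text
time: 11.62
eef_pos: [0.4324, -0.067, 0.2023]
tcp_rot: [0.695, 0.719, 0.0, 0.001]
contact_force: [0.0, -1.2, -0.2]
opening: 0.751
finger_force: 0.0
```

Run:
```python
from h import *
b=ctrl.read_camera('scene');c=b[120:300,140:320]
cv2.imwrite('pics/j.png',cv2.resize(c,None,fx=3,fy=3,interpolation=cv2.INTER_CUBIC)[:,:,::-1])
s=ctrl.get_state();print(s['qpos'].round(3),s['eef_pos'],R.from_quat(s['tcp_rot']).as_matrix().round(3).tolist())
```

```text
[-0.387 -0.24   2.162  0.     1.216 -0.421] [ 0.43262133 -0.06720804  0.202887  ] [[-0.035, 0.999, 0.003], [0.999, 0.035, -0.001], [-0.001, 0.003, -1.0]]
```

View pics/j.png

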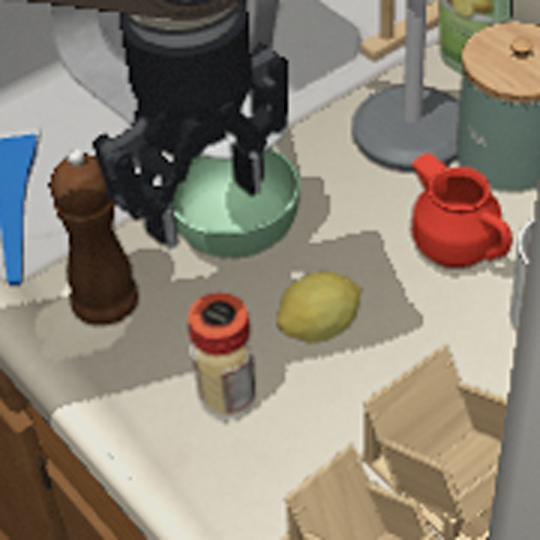

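>>> apply_moves(
  series=[
    [-0.002, -0.001, -0.05, 0, 0, 0],
    [-0.002, -0.001, -0.1, 0, 0, 0],
    [-0.002, -0.001, -0.13, 0, 0, 0],
    [-0.002, -0.001, -0.159, 0, 0, 0],
    [-0.002, -0.001, -0.159, 0, 0, 0],
    [-0.002, -0.001, -0.159, 0, 0, 0],
  ],
)

```text
time: 12.42
eef_pos: [0.4312, -0.0685, 0.0755]
tcp_rot: [0.695, 0.719, 0.001, 0.002]
contact_force: [-0.3, -0.0, 0.1]
opening: 0.751
finger_force: 0.0
```

>>> apply_moves(
  series=[
    [0, 0, 0, 0, 0, 0],
    [0, 0, 0, 0, 0, 0],
    [0, 0, 0, 0, 0, 0],
    [0, 0, 0, 0, 0, 0],
    [0, 0, 0, 0, 0, 0],
    [0, 0, 0, 0, 0, 0],
  ],
  jaw=0,
  squeeze=35,
)

```text
time: 13.18
eef_pos: [0.431, -0.0685, 0.0755]
tcp_rot: [0.695, 0.719, 0.001, 0.001]
contact_force: [-0.5, -0.0, 6.1]
opening: 0.509
finger_force: 35.4
```

>>> apply_moves(
  series=[
    [0, 0, 0.04, 0, 0, 0],
    [0, 0, 0.1, 0, 0, 0],
    [0, 0, 0.16, 0, 0, 0],
    [0, 0, 0.225, 0, 0, 0],
    [-0.01, -0.03, 0.225, -0.1, -0.003, 0],
    [-0.02, -0.06, 0.225, -0.2, -0.006, 0],
    [-0.025, -0.09, 0.225, -0.3, -0.009, 0],
    [-0.025, -0.129, 0.225, -0.4, -0.012, 0],
    [-0.025, -0.129, 0.225, -0.5, -0.015, 0],
    [-0.025, -0.129, 0.225, -0.6, -0.018, 0],
    [-0.025, -0.129, 0.225, -0.667, -0.02, 0],
    [-0.025, -0.129, 0.225, -0.667, -0.02, 0],
    [-0.025, -0.129, 0.225, -0.667, -0.02, 0],
    [-0.025, -0.129, 0.225, -0.667, -0.02, 0],
  ],
)

```text
time: 14.92
eef_pos: [0.4097, -0.1714, 0.2539]
tcp_rot: [0.672, 0.694, -0.181, 0.186]
contact_force: [0.6, -0.4, -1.2]
opening: 0.507
finger_force: 36.3
```

```bash
cat > v.py <<'E'
from h import *
import sys
b=ctrl.read_camera('scene');a=ctrl.read_camera('top')
c=np.hstack([b[180:340,170:330],a[150:310,200:360]])
cv2.imwrite(sys.argv[1],cv2.resize(c,None,fx=2.5,fy=2.5,interpolation=cv2.INTER_CUBIC)[:,:,::-1])
s=ctrl.get_state();M=R.from_quat(s['tcp_rot']).as_matrix();print(s['qpos'].round(3),s['eef_pos'],M.round(3).tolist(),s['finger_force'])
print('bottom',s['eef_pos']+.0755*M[:,2])
E
python3 v.py pics/i.png
```

```text
[-0.362 -0.335  2.203 -0.54   1.12  -0.193] [ 0.40965243 -0.17138863  0.25383737] [[-0.029, 0.999, 0.015], [0.865, 0.033, -0.5], [-0.5, -0.001, -0.866]] 36.329487562179565
bottom [ 0.41078506 -0.20914358  0.18846512]
```

View pics/i.png

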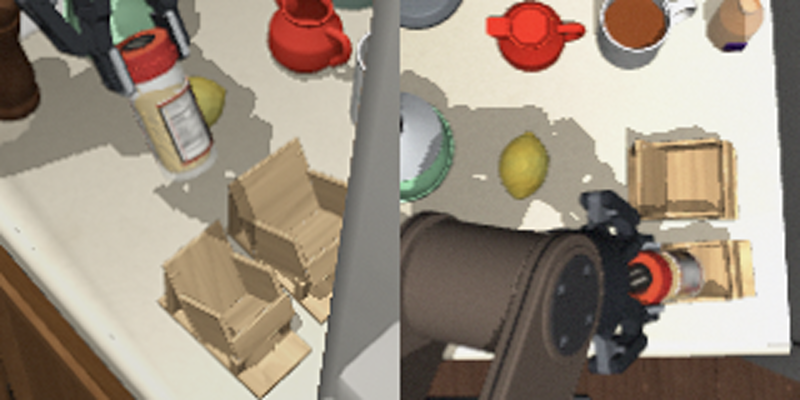

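>>> apply_moves(
  series=[
    [0, -0.004, -0.03, 0, 0, 0],
    [0, -0.008, -0.06, 0, 0, 0],
    [0, -0.0124, -0.0965, 0, 0, 0],
    [0, -0.0124, -0.0965, 0, 0, 0],
    [0, -0.022, -0.113, 0, 0, 0],
    [0, -0.0315, -0.129, 0, 0, 0],
    [0.0005, -0.041, -0.146, 0, 0, 0],
    [0.0005, -0.041, -0.146, 0, 0, 0],
    [0.0005, -0.041, -0.146, 0, 0, 0],
  ],
)

```text
time: 16.15
eef_pos: [0.4101, -0.2041, 0.1369]
tcp_rot: [0.671, 0.694, -0.181, 0.186]
contact_force: [0.8, 0.4, -1.5]
opening: 0.506
finger_force: 36.3
```

```bash
cat > w.py <<'E'
from h import *
from cr import pose
s=ctrl.get_state();M=R.from_quat(s['tcp_rot']).as_matrix();bt=s['eef_pos']+.0755*M[:,2]
t,P=pose([.4134,-.2693,.0263,.03]);print('bottom in pocket mm',(P.T@(bt-t)*1000).round(1),'axis',(P.T@-M[:,2]).round(3),s['contact_force'].round(1),s['eef_pos'])
for n in('top','scene'):
    im=ctrl.read_camera(n).astype(int);m=(im[:,:,0]>140)&(im[:,:,1]<110)&(im[:,:,2]<90)
    k,l,st,c=cv2.connectedComponentsWithStats(m.astype(np.uint8))
    cap=s['eef_pos']-.0185*M[:,2]
    print(n,[(st[i,4],c[i].round(1).tolist(),st[i,:4].tolist()) for i in range(1,k) if st[i,4]>25],'capcentre',proj(n,cap),'captop',proj(n,s['eef_pos']-.0305*M[:,2]))
E
python3 w.py
```

```text
bottom in pocket mm [-1.2 -1.3 53. ] axis [-0.001  0.     1.   ] [ 0.8  0.4 -1.5] [ 0.41013535 -0.20409779  0.13694063]
top [(np.int32(244), [6.4, 78.9], [0, 68, 21, 24]), (np.int32(658), [218.2, 102.4], [154, 98, 142, 10]), (np.int32(37), [297.8, 98.6], [285, 98, 24, 3]), (np.int32(225), [340.6, 104.1], [298, 100, 85, 7]), (np.int32(359), [293.1, 157.9], [282, 148, 23, 21]), (np.int32(599), [252.4, 163.3], [235, 150, 39, 27]), (np.int32(115), [309.3, 260.5], [303, 252, 12, 17])] capcentre [[305.40145301 259.90229568]] captop [[303.48319865 260.03154794]]
scene [(np.int32(895), [77.8, 24.5], [43, 8, 80, 33]), (np.int32(316), [198.3, 22.1], [189, 9, 22, 24]), (np.int32(582), [290.8, 190.5], [277, 171, 34, 35]), (np.int32(227), [243.5, 252.9], [234, 242, 19, 22])] capcentre [[241.71434068 252.33242428]] captop [[239.47139779 247.28267666]]
```

>>> apply_moves(
  series=[
    [0.002, -0.006, -0.011, 0, 0, 0],
    [0.002, -0.012, -0.022, 0, 0, 0],
    [0.002, -0.018, -0.032, 0, 0, 0],
    [0.002, -0.024, -0.042, 0, 0, 0],
    [0.002, -0.03, -0.052, 0, 0, 0],
    [0.002, -0.03, -0.052, 0, 0, 0],
  ],
)

```text
time: 17.0
eef_pos: [0.411, -0.228, 0.0943]
tcp_rot: [0.672, 0.694, -0.181, 0.185]
contact_force: [0.1, 0.3, -1.6]
opening: 0.505
finger_force: 36.3
```

```bash
python3 w.py|head -1
```

```text
bottom in pocket mm [-1.8 -1.3  4. ] axis [0.    0.002 1.   ] [ 0.1  0.3 -1.6] [ 0.41103579 -0.22803753  0.09426092]
```

>>> apply_moves(
  series=[
    [0, -0.0012, -0.0022, 0, 0, 0],
    [0, -0.0025, -0.0043, 0, 0, 0],
    [0, -0.0025, -0.0043, 0, 0, 0],
  ],
)

```text
time: 17.48
eef_pos: [0.4121, -0.2298, 0.093]
tcp_rot: [0.672, 0.694, -0.181, 0.186]
contact_force: [-1.5, 5.4, 5.8]
opening: 0.506
finger_force: 37.2
```

>>> apply_moves(
  series=[
    [0, -0.0012, -0.0022, 0, 0, 0],
    [0, -0.0012, -0.0022, 0, 0, 0],
  ],
)

```text
time: 17.73
eef_pos: [0.4124, -0.2303, 0.0932]
tcp_rot: [0.672, 0.693, -0.181, 0.186]
contact_force: [-6.6, 17.7, 21.3]
opening: 0.508
finger_force: 38.9
```

>>> apply_moves(
  series=[
    [0, -0.0012, -0.0022, 0, 0, 0],
    [0, -0.0012, -0.0022, 0, 0, 0],
  ],
)

```text
time: 17.98
eef_pos: [0.4134, -0.2312, 0.0935]
tcp_rot: [0.672, 0.693, -0.181, 0.187]
contact_force: [-9.8, 26.2, 32.7]
opening: 0.505
finger_force: 40.6
```

>>> apply_moves(
  series=[
    [0, 0.0025, 0.0045, 0, 0, 0],
    [0, 0.0025, 0.0045, 0, 0, 0],
  ],
)

```text
time: 18.23
eef_pos: [0.4123, -0.2298, 0.0927]
tcp_rot: [0.671, 0.694, -0.18, 0.187]
contact_force: [-1.7, 7.2, 9.1]
opening: 0.508
finger_force: 37.7
```

>>> apply_moves(
  series=[
    [0, 0, 0, 0, 0, 0],
    [0, 0, 0, 0, 0, 0],
    [0, 0, 0, 0, 0, 0],
    [0, 0, 0, 0, 0, 0],
    [0, 0, 0, 0, 0, 0],
  ],
  jaw=0.7,
)

```text
time: 18.85
eef_pos: [0.4116, -0.2299, 0.0918]
tcp_rot: [0.671, 0.694, -0.181, 0.185]
contact_force: [-1.0, 0.2, -0.1]
opening: 0.7
finger_force: 0.0
```

```bash
python3 w.py
```

```text
bottom in pocket mm [-1.4 -0.7  0.9] axis [-0.  0.  1.] [-1.   0.2 -0.1] [ 0.41155619 -0.22989044  0.09176942]
top [(np.int32(278), [6.2, 78.1], [0, 63, 21, 29]), (np.int32(100), [178.5, 101.8], [164, 98, 29, 10]), (np.int32(390), [242.0, 102.6], [198, 98, 96, 9]), (np.int32(176), [339.0, 104.5], [295, 101, 76, 6]), (np.int32(361), [293.0, 157.9], [282, 148, 23, 21]), (np.int32(604), [252.3, 163.2], [235, 150, 39, 27]), (np.int32(101), [314.6, 260.9], [310, 253, 10, 16])] capcentre [[313.0895568  259.11624622]] captop [[311.36168217 259.22915958]]
scene [(np.int32(914), [77.6, 24.8], [43, 8, 80, 33]), (np.int32(334), [198.3, 22.4], [189, 9, 22, 25]), (np.int32(607), [290.8, 190.8], [277, 171, 34, 36]), (np.int32(227), [250.3, 273.5], [241, 262, 19, 21]), (np.int32(34), [189.1, 314.0], [184, 307, 11, 14])] capcentre [[251.33238807 273.34919932]] captop [[249.19597998 268.54447228]]
```

>>> apply_moves(
  series=[
    [0, 0.01, 0.0173, 0, 0, 0],
    [-0.001, 0.03, 0.052, 0, 0, 0],
    [-0.002, 0.06, 0.104, 0, 0, 0],
    [-0.002, 0.075, 0.13, 0, 0, 0],
    [-0.002, 0.075, 0.2, 0.1, 0, 0],
    [-0.002, 0.075, 0.27, 0.3, 0, 0],
    [0, 0.15, 0.33, 0.5, 0, 0],
    [0.02, 0.22, 0.35, 0.667, 0.02, 0],
    [0.02, 0.3, 0.35, 0.667, 0.02, 0],
    [0.04, 0.4, 0.35, 0.667, 0.02, 0],
    [0.04, 0.48, 0.35, 0.667, 0.02, 0],
    [0.04, 0.56, 0.35, 0.667, 0.02, 0],
    [0, 0.64, 0.35, 0.667, 0.02, 0],
    [-0.05, 0.72, 0.35, 0.667, 0.02, 0],
    [-0.1, 0.8, 0.35, 0.667, 0.02, 0],
    [-0.1, 0.8, 0.35, 0.667, 0.02, 0],
    [-0.1, 0.8, 0.35, 0.667, 0.02, 0],
  ],
)

```text
time: 21.08
eef_pos: [0.3282, 0.4131, 0.3728]
tcp_rot: [0.692, 0.722, 0.0, -0.001]
contact_force: [0.9, -0.4, 1.2]
opening: 0.7
finger_force: 0.0
```

Run:
```python
from h import *
from cr import pose
t,P=pose([.4134,-.2693,.0263,.03])
for n in('top','scene'):
    im=ctrl.read_camera(n).astype(int);m=(im[:,:,0]>140)&(im[:,:,1]<110)&(im[:,:,2]<90)
    k,l,st,c=cv2.connectedComponentsWithStats(m.astype(np.uint8))
    print(n,[(int(st[i,4]),c[i].round(1).tolist(),st[i,:4].tolist()) for i in range(1,k) if st[i,4]>25])
    for dx in(0,-4):
      ring=lambda z:np.array([[dx+22*np.cos(a),22*np.sin(a),z] for a in np.linspace(0,6.28,24)])/1000
      q=proj(n,t+np.vstack([ring(z) for z in(85,106)])@P.T);print('predicted cap box',q.min(0).round(1),q.max(0).round(1))
    for th in('lamp_knob','bowl','mill','lemon','spice_jar'):
        print(th,[(round(d['p'],2),(d['xy']*np.array([512,384])).round(0).tolist()) for d in ctrl.boxes_of(th,n)[:2]])
    # shade: bright grey pixels near
    for z in(.257,.133): print('knob/shade pred',proj(n,[.548,.068,z]))
    d=(im.max(2)<40); x,y=proj(n,[.548,.068,.24])[0].astype(int); yy,xx=np.nonzero(d[y-14:y+15,x-14:x+15]); print('dark knob',xx.mean()+x-14,yy.mean()+y-14,len(xx),'pred',proj(n,[.548,.068,.236]))
    print(onz(n,xx.mean()+x-14,yy.mean()+y-14,.236))
    g=(im[:,:,1]>im[:,:,0]+15)&(im[:,:,1]>im[:,:,2]+5);x,y=proj(n,[.548,.069,.03])[0].astype(int);yy,xx=np.nonzero(g[y-30:y+30,x-30:x+30]);print('green box',xx.min()+x-30,xx.max()+x-30,yy.min()+y-30,yy.max()+y-30)
print(ctrl.get_state()['eef_pos'],ctrl.get_state()['time'])
```

```text
top [(222, [6.2, 78.4], [0, 68, 21, 23]), (705, [208.3, 102.6], [153, 98, 132, 9]), (398, [325.8, 102.3], [281, 98, 102, 9]), (347, [293.1, 158.0], [282, 148, 23, 21]), (588, [252.3, 163.3], [235, 152, 39, 25]), (186, [310.1, 260.9], [301, 252, 19, 18])]
predicted cap box [303.8 250. ] [323.3 267.9]
predicted cap box [302.3 250.1] [321.8 268. ]
lamp_knob [(0.56, [187.0, 196.0])]
bowl [(0.69, [208.0, 223.0]), (0.66, [188.0, 197.0])]
mill [(0.72, [194.0, 257.0])]
lemon [(0.88, [248.0, 215.0])]
spice_jar [(0.56, [313.0, 259.0])]
knob/shade pred [[188.07301246 196.3897843 ]]
knob/shade pred [[197.21502509 204.96609362]]
dark knob 195.1012658227848 200.56962025316454 79 pred [[189.81972028 198.02893638]]
[0.54220566 0.05623742 0.236     ]
green box 179 221 193 230
scene [(606, [89.4, 23.1], [58, 8, 66, 31]), (44, [197.1, 11.2], [189, 9, 19, 6]), (151, [325.3, 23.3], [301, 12, 41, 23]), (179, [198.1, 23.2], [189, 18, 22, 12]), (52, [46.7, 28.3], [43, 23, 9, 14]), (480, [290.8, 189.1], [277, 171, 34, 31]), (232, [248.7, 272.9], [237, 262, 22, 22])]
predicted cap box [239.6 262. ] [264.1 284.5]
predicted cap box [238.5 261.5] [262.9 284. ]
lamp_knob [(0.84, [214.0, 151.0]), (0.4, [231.0, 150.0])]
bowl [(0.72, [218.0, 188.0])]
mill [(0.63, [170.0, 200.0])]
lemon [(0.74, [245.0, 220.0])]
spice_jar [(0.86, [254.0, 284.0]), (0.54, [268.0, 308.0])]
knob/shade pred [[211.89533689 118.92209587]]
knob/shade pred [[215.77313759 160.25779886]]
dark knob 214.775 129.13333333333333 240 pred [[212.59483856 126.43078301]]
[0.54560948 0.05676664 0.236     ]
green box 195 239 170 204
[0.33203647 0.40972584 0.37187641] 21.675
```

Run:
```python
from h import *
for n in('top','scene'):
    im=ctrl.read_camera(n).astype(int)
    x,y=proj(n,[.548,.062,.24])[0].astype(int)
    m=(im.max(2)<60).astype(np.uint8);k,l,st,c=cv2.connectedComponentsWithStats(m)
    print(n,[(st[i].tolist(),c[i].round(1).tolist()) for i in range(1,k) if st[i,4]>10 and np.hypot(*(c[i]-[x,y]))<20])
    for p in([.548,.067],[.544,.057]): print([proj(n,[*p,z])[0].round(1).tolist() for z in(.215,.257,.133)])
    for th in('lamp_knob','bowl'):
        for d in ctrl.silhouettes(th,n)[:1]:
            ys,xs=np.nonzero(d['pixels']);print(th,round(d['p'],2),xs.min(),xs.max(),ys.min(),ys.max())
    sub=im[y-8:y+45:2,x-30:x+34:2].max(2)if n=='scene' else im[y-22:y+34:2,x-24:x+40:2].max(2)
    print('origin',x-(30 if n=='scene' else 24),y-(8 if n=='scene' else 22));print('\n'.join(''.join('%x'%(v>>4) for v in r) for r in sub))
```

```text
top [([185, 190, 16, 17, 128], [193.3, 198.9])]
[[191.9, 199.6], [188.5, 196.4], [197.6, 205.0]]
[[196.3, 201.3], [193.2, 198.2], [201.6, 206.5]]
lamp_knob 0.91 115 216 151 222
bowl 0.78 181 219 205 230
origin 168 175
bbccb9888bdddddddddddeeeeeeeeeee
bccca988988bddddddddeddeeeeeeeee
bbcba9db89989cddb99cdeeeeeeeeeee
bcccbbdddb99999b999999edeeeeeeee
feabbbddddd999999999999ceeeeeeee
fffe9dddddddd99999999999ceeeeeee
fffffccddddd8777778899999ceeeeee
9efffffbddc777777888899999eeeeee
bbaeffffe82324777888888999eeeeee
bccbbfffc33333477999999999ceeeee
bccbaadf833344108999999889ceeeee
bcccabd9833444104aaaaa99789deeee
bcccabd9834442100baaaaaa7a9eeeee
bccbabbaa62221002cbbbaaa859deeee
bccb9bbabb511101accbbbba97bceeee
bccc9bcbbcc41127ddcccbbba9b9eeee
bcccaacbbccdeaeeddcccbbbc9dceeee
bccb999bccddeeeddddcccbbdadceeee
bccb9a9accdddddddddccccccabceeee
cccb9ab7cdddddddddddcccbda8eeeee
bccc9db4acdddddddddccccdc89eeeee
bccc9dd46bddddddddddcdcdbdceeeee
bccbbdbc47bdddddddddcddc7aeeeeee
bccb9ddc548ccddddcddddc8cceeeeee
bccb9dddc556bcddddddcc7d9eeeeeee
bcca9ddddd5457acccc876d8eeeeeeee
cccb9dddddd8455666668cce
[... 449 characters left out ...]
7777777
66566666666660111106533377777777
65666665656660111106433377777777
65566666556660111006333477777777
66566665666630111116333577777777
66566666566661111112333677777777
666666666666b1111108533777777777
665566666666ca5115aa933777777777
97666656666accdddcba983877777777
88765566566bccccccbaa97a98777779
8888655655abccccccbba98aa98779aa
8888875566bbcccccbbbaa989a99aaaa
988899866abccccccbbbaa997bbaaaaa
888899987bbccccccbbbaaa985aaaaaa
88899999abbccccccbbbbaa998aaaa99
99999999bbbcccccbbbbbaa998aa98aa
89999999bbbccccccbbbbaaa99a98aaa
98999998bbccccccbbbbbaaa998aaaaa
99799998abbccccccbbbbbaaa76aaaaa
988789996cccccccbbbbbbaa866aaaaa
9778889997bccccbbbbbbba7777aaaaa
998aa9899889bcccbbbbb8569769aaaa
```

```bash
python3 -c "
from plant import ctrl
print(ctrl.sign_off())"
```

```text
the job is handed in; nothing more can be done
None
```

I handed the job in at about 22 s. By my camera measurements the lamp's shade hangs within about 1 cm of the bowl's centre, and the jar is down on the narrow cradle's floor, leaning as the cradle does. The hand-in did not say whether it passed.

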